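Close the water sample bottle and shut the sample case

ROBOT

A 6-joint arm with a two-finger parallel gripper is mounted at the origin on the work surface. World frame = base frame: x ahead of the robot, y to its left, z up, the work surface at z = 0. Lengths are in m, angles in degrees, forces in N, time in s.
With the tool pointing down it reaches from about 0.25 to 0.725 m from the base axis. Payload 9.7 kg.
Tool frame: the origin (TCP) lies midway between the tips of the shut fingers; the grasp point (between the pads) lies 19 mm behind it (bot.hold_point_z is the distance from the TCP to the grasp point, in m); z points along the fingers, y is the line along which they close (so a half turn about z gives the same grasp; the last joint's range is limited). The gripper opens to 85 mm and grips with 20 to 120 N. Pads are 22 mm wide; open, the fingers measure 114 mm over their backs; the gripper's body (76 mm by 85 mm) begins 54 mm behind the grasp point. The pads swing forward as they close: fully open they stand 13 mm farther back than shut.
Start: joints at [75.459, 4.979, 10.078, 95.1, 0, 90], TCP at [0.138, 0.532, 0.231] pointing down, gripper open.
Joint ranges: [-179.16, 179.16], [-48.56, 103.87], [-65.8, 70.77], [-126.05, 130.52], [-82.76, 87.17], [-180, 180]. Speed limits (degrees/s): [127.2, 127.2, 147.25, 180, 180, 180].

INTERFACE

Orientations are given as [roll, pitch, yaw] about the fixed x, y, z axes, in that order (R = Rz(yaw) Ry(pitch) Rx(roll)).
In Python, from workcell import bot gives the robot as it stands.
- The arm moves only by the tool play_rows, never from a script. Its argument "steps" is a list that holds one entry, the list of rows, each a list of 4 numbers: the shift along the tool's x, y, z in m, then the turn about the tool's z in rad. In form: [[[tx, ty, tz, yaw], ...]]. A call has exactly 5 rows; each row shifts and turns the commanded pose from where the row before left it, along the tool's axes as they then stand; what a row does not reach is not made up. A row lasts 1/12 s, in which the tool goes at most 41.7 mm and 7.16 degrees, less where a joint would pass 70% of its speed; a pose out of reach is approached as far as the arm can. A call is refused whole if a number of a shift passes 0.0417 or a number of a turn 0.125, either way. A call with a gripper value outside its range is refused whole. "gripper" is the finger opening in m, from 0 to 0.0854, set as the call begins (left out, the last holds). The fingers move at their own pace and stop on an object; "squeeze" is the grip in N (left out, the last holds). Time passes only in rows, so rows that do not move let the fingers close, or fill a call up. It gives the time, the measured TCP pose, the force, the opening and the grip force at its end, in the units of the state.
- bot.get_obs(): the state, without advancing time (a new reading comes with each control period).
- bot.camera(name): name is "scene" or "side" or "wrist"; returns a dict with "img" (420x560x3 uint8, blue, green, red), "vfov" (degrees; the focal length in pixels is half the picture's height over the tangent of half this angle, whatever the lens; pixels are square), "cx", "cy" (the principal point, pixels), "xyz" and "attitude" of the camera in the world. Camera axes: x right, y down, z forward; pixel columns grow to the right and rows downward; lengths in m; the calibration is good to about 2 mm. A picture is of the moment at which its call begins. There is no depth.
- bot.job_done(): hands the job in; it is judged then, once.
The state is a dict: "time": time; "q": joint angles; "qd": joint speeds; "joint_efforts": joint torques, N m; "ee_pos": TCP position; "tcp_rot": TCP orientation; "wrist_force": force on the tool from outside, world axes, zero at the start; "torque": the same for the moment, N m; "opening": finger opening in m; "grasp_force": force on a finger pad.
Only numpy, scipy, OpenCV 4.12 (cv2) and the standard library are available. Lean on these libraries where they do the work, as an engineer would, in place of code of your own. Each camera call takes 0.05 s, during which the arm holds its last target. There are 200 camera calls.

TASK

Close up the water sample in the metal case: take the big loose screw lid from the table, set it level on the neck of the open bottle, turn it back anticlockwise over the top of the thread until it drops into the thread start, then screw it clockwise fully home. Then fold the case's lid down until it is shut, without slamming it, and leave the tin, the small lid, the mug and the spanner where they are.

Things in the scene. Friction and masses are not known exactly. Their poses are not given: they have to be found in the camera images.
- lid_center (a point): Centre, half-way up, of the big loose screw lid: round, white, ribbed, top up on the table. 68 mm across, 28 mm tall (4 mm top, open below, 62 mm bore), about 45 g. z out of its top. Inside are three lugs 120 deg apart, the first on its +x axis; a raised bar on the lid's top points at each.
- neck_rim (a point): Centre of the open mouth, at the rim, of the big square white bottle held fast in the case; z up, x and y along the case. Rim 158 mm above the table. Neck 50 mm across, 59 mm over the thread, tapered at the rim to 44 mm; shoulder 39 mm below the rim. Right-handed thread, three starts, 18 mm a turn. The lid is fully home when its centre is 10 mm below this point.
- thread_start (a point): A rib moulded on the bottle's shoulder, 38 mm from the neck's axis, on the rim frame's +x axis (two more at +-120 deg), 41 mm below the rim. Call a the angle by which the lid's bars stand clockwise (from above) past the ribs. The lugs drop through the thread starts when the bars line up with the ribs: a from about 2 down to -15 deg.
- thread_top (a point): Point on the neck's axis, 2.1 mm below the rim: where the lid's centre is when it rests on the thread at a = 14 deg, just past a start. It rests 0.05 mm lower for each deg more a (set down anywhere from a = 15 to 105). Turned back it climbs 0.05 mm a deg until a = 3, then drops 5 mm. Turned clockwise from there it goes down the thread and comes up tight at a = about 76 deg; it then stays by friction.
- case_hinge (a point): Middle of the case's hinge line, 105 mm above the table. x along the hinge and the case's length, y out of the case, away from its contents, z up. The grey, aluminium-edged case is 320 mm (x) by 220 mm (y), its lower half 105 mm tall; it does not move. The bottle's axis is at x 0, y -145 mm of this frame.
- case_lid_edge (a point): Point on the case's lid: middle of the outer long edge opposite the hinge, where the lid's flat top meets its front wall. With the lid shut it lies 220 mm from the hinge line, over the case's front, and 76 mm above the hinge line; it turns with the lid about that line.
- case_lid (a joint): Angle of the case's lid, rad: 0 shut, 1.7 to 1.9 as found (standing open, leaning away from the case), stop at 1.95. A rigid shell 320 by 220 mm, 76 mm deep, 0.75 kg, hollow towards the case. Its hinge is stiff (about 1 N m): it stays where it is left, and is pushed over from behind its upper edge and then pressed down, with up to 12 N.
- tin_top (a point): Bystander: middle of the top of a closed round metal tin, 80 mm across, 32 mm tall.
- small_lid_top (a point): Bystander: middle of the top of a small screw lid of the same white plastic, 43 mm across, 20 mm tall, too small for the open bottle.
- mug: Bystander: blue mug, 82 mm across, 92 mm tall; origin under its centre.
- spanner: Bystander: spanner lying on the table, 200 mm long; origin under its middle.
Things that resemble listed ones, but are neither listed nor needed, are in the scene too. What is shaped like the part that bears lid_center but green or yellow is not meant.

How it is judged (in metres and radians):
On the way, in this order (a step that is already met when the one before it is completed fails the run):
1. the lid sits level on the top of the bottle's thread, turned back to just past a thread start (horizontal distance between lid_center and neck_rim below 0.0035 m and z of lid_center in the frame of neck_rim between -0.0038 and -0.0008 m and angle between lid_center's own z axis and vertical below 0.07 rad), for 0.25 s.
2. the lid is screwed fully home, level (horizontal distance between lid_center and neck_rim below 0.0025 m and z of lid_center in the frame of neck_rim below -0.0091 m and angle between lid_center's own z axis and vertical below 0.035 rad), for 0.2 s.
At the end, for the whole second after the job is handed in: The big lid is screwed fully home on the bottle: centred within 2.5 mm, level within 2 deg, within 0.9 mm of seated on the rim; the case's lid is shut to within 2 deg and at rest (all of step 2 and value of joint case_lid below 0.035 rad and velocity of joint case_lid above -0.02 rad/s); the robot touches nothing.
It fails at once if the case's lid is slammed (faster than 3 rad/s) (velocity of joint case_lid below -3 rad/s).
It fails at once if the tin, the small lid, the mug or the spanner is moved more than 40 mm from its place (distance of any of tin_top, small_lid_top, mug, spanner from where it was at the start of the episode above 0.04 m).
It also fails if it takes over 64 s, if anything falls off the work surface, if the arm or the gripper's body presses on something with over 40 N, if the wrist force passes 120 N, or if a joint passes its speed limit or range.

## Working session

There is one attempt and no reset: what is moved stays moved. The work goes in short steps, Python scripts to look and compute and a tool call to move; the robot and the scene stay as the last step left them, time stands still between calls to the robot, and variables do not carry over. Pictures are saved under pics/ and viewed, at most 10 in all, crops included, and the job is handed in when it is done.

Besides the shell and the picture viewer there is one more tool, called after ">>>" as name(argument=value, ...), one argument or row to a line, values as JSON. play_rows: Moves the arm, as the interface text tells. Its arguments: {"type":"object","properties":{"steps":{"type":"array","items":{"type":"array","items":{"type":"array","items":{"type":"number"}}}},"gripper":{"type":"number"},"squeeze":{"type":"number"}},"required":["steps"]}

```bash
ls; mkdir -p pics; python3 - <<'E'
from workcell import bot
import cv2
for n in("scene","side","wrist"):
    c=bot.camera(n); cv2.imwrite(f"pics/{n}0.png",c["img"]); print(n,c["vfov"],c["cx"],c["cy"],c["xyz"],c["attitude"],[k for k in c])
print(bot.get_obs(),bot.hold_point_z)
E
```

```text
pics
scene 51.35325562013304 283.51581291207094 208.4231832228856 [ 1.24320287 -0.60553486  0.81985926] [-127.47424381    1.05403574   58.19711398] ['img', 'vfov', 'cx', 'cy', 'xyz', 'attitude']
side 44.92516156620033 283.6892802705123 205.1538642277961 [ 0.27859248 -1.13043305  0.86530135] [-127.19689351    0.78345597  -13.18814211] ['img', 'vfov', 'cx', 'cy', 'xyz', 'attitude']
wrist 58.001597536375606 274.78086490113003 208.36834245281884 [0.0650568  0.55166987 0.37360377] [1.62782805e+02 1.08475701e-01 7.54780054e+01] ['img', 'vfov', 'cx', 'cy', 'xyz', 'attitude']
{'time': 0.15, 'q': array([ 7.54593668e+01,  5.00581257e+00,  1.00454768e+01,  9.50990904e+01,
       -1.51031200e-03,  9.00014256e+01]), 'qd': array([-0.06020378, -0.14738825,  0.20097853,  0.08824949, -0.08467135,
       -0.03649968]), 'joint_efforts': array([ 2.51831389e-04, -5.20760500e+01,  4.65045440e+01,  1.37936397e-02,
        6.80660094e-06,  4.73666972e-07]), 'ee_pos': array([0.13805231, 0.53222131, 0.23073252]), 'tcp_rot': array([-1.79940574e+02,  1.51178980e-03,  1.65457943e+02]), 'wrist_force': array([-0.30498763,  0.34928332, -0.49093051]), 'torque': array([-0.0359451 ,  0.04782536,  0.01893452]), 'grasp_force': 0.0, 'opening': 0.08499517726983814} 0.0187
```

View pics/scene0.png

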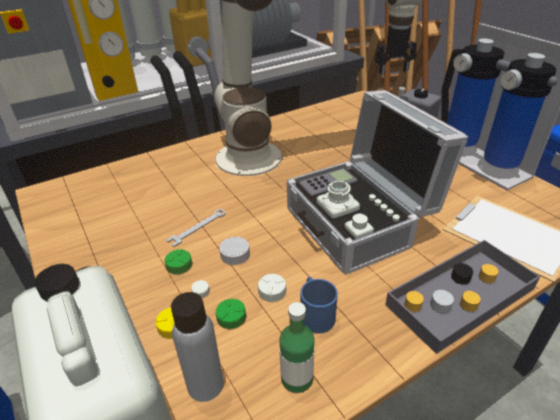

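View pics/side0.png

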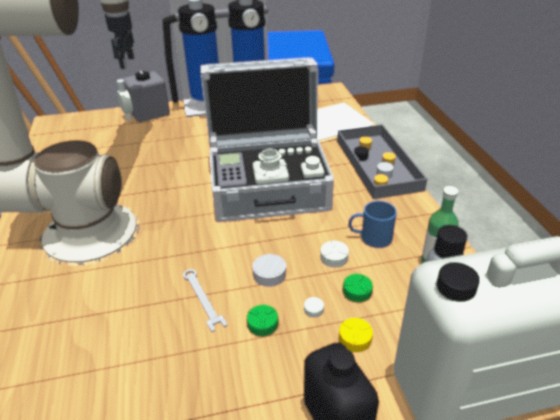

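Scene: candidates are the white ribbed lid (272,287), the grey tin (235,250), the small white lid (200,288), green lids (178,261) and (231,313), a yellow one (170,320), and the caps in the tray (442,300). In side they are the white lid (334,253), tin (269,269) and small lid (314,306). I choose white (272,287) and will check it in a close crop. The case is at (365,215), with its open lid behind.

```bash
cat > h.py <<'E'
import numpy as np, cv2
from scipy.spatial.transform import Rotation as R
from workcell import bot
def cam(n,save=None):
    c=bot.camera(n); c["R"]=R.from_euler("xyz",c["attitude"],degrees=True).as_matrix()
    c["f"]=c["img"].shape[0]/2/np.tan(np.radians(c["vfov"]/2)); c["xyz"]=np.array(c["xyz"])
    if save: cv2.imwrite(f"pics/{save}.png",c["img"])
    return c
def proj(c,P):
    p=(np.atleast_2d(P)-c["xyz"])@c["R"]; return p[:,:2]/p[:,2:]*c["f"]+[c["cx"],c["cy"]]
def plane(c,uv,z):
    uv=np.atleast_2d(uv).astype(float)
    d=np.c_[(uv-[c["cx"],c["cy"]])/c["f"],np.ones(len(uv))]@c["R"].T
    return c["xyz"]+d*((z-c["xyz"][2])/d[:,2])[:,None]
def crop(c,u0,v0,w,h,s): return cv2.resize(c["img"][v0:v0+h,u0:u0+w],None,fx=s,fy=s,interpolation=cv2.INTER_CUBIC)
E
python3 - <<'E'
from h import *
a=cam("scene");b=cam("side")
i1=crop(a,225,85,240,215,3.3)[:300*2]
i=np.zeros((600,800,3),np.uint8)
def put(im,x,y):
    h=min(im.shape[0],600-y);w=min(im.shape[1],800-x); i[y:y+h,x:x+w]=im[:h,:w]
put(crop(a,242,265,60,50,6),0,0)      # lid scene
put(crop(b,310,235,50,40,7.2),0,300)  # lid side
put(crop(a,285,160,110,75,4),360,0)   # bottle scene
put(crop(b,205,140,110,75,4),360,300)
cv2.imwrite("pics/crop1.png",i)
print(plane(a,[[272,282],[235,245]],.028),plane(b,[[334,248],[269,265]],.028))
E
```

```text
[[ 0.5933912  -0.25286659  0.028     ]
 [ 0.42363198 -0.26833147  0.028     ]] [[ 0.59904587 -0.25287578  0.028     ]
 [ 0.43218581 -0.27270529  0.028     ]]
```

View pics/crop1.png

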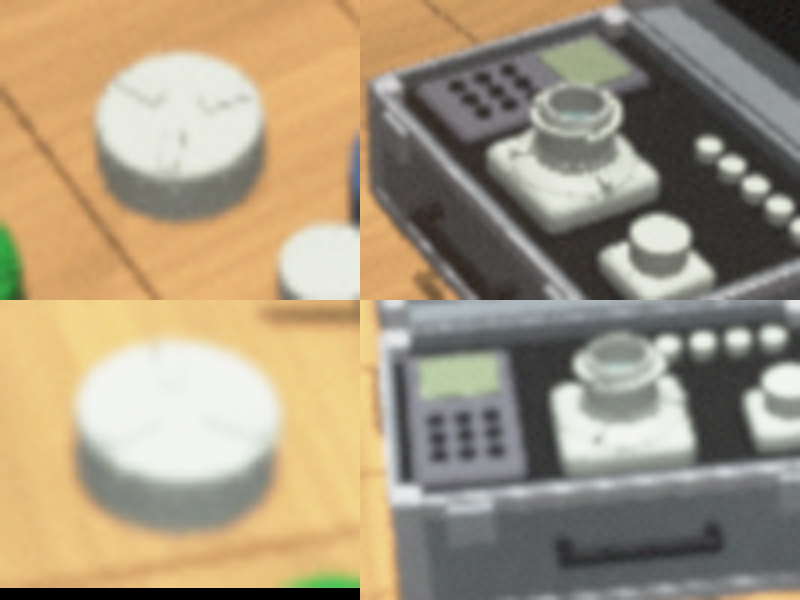

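The crop confirms it: at scene (272,282) there is a white ribbed lid with three bars on top. The open neck is at scene (339,186) and side (270,154), with ribs visible on the shoulder. Next I triangulate.

```bash
cat >> h.py <<'E'
def tool(t):  # world shift to a target -> tool-axes shift
    o=bot.get_obs(); M=R.from_euler("xyz",o["tcp_rot"],degrees=True).as_matrix()
    return M.T@(np.array(t)-o["ee_pos"])
E
python3 - <<'E'
from h import *
a=cam("scene");b=cam("side")
print("neck",plane(a,[338.7,185.7],.158),plane(b,[270.5,153.7],.158))
print("corners FL,BL side",plane(b,[[213.75,187.5],[211,149]],.105), "FL scene",plane(a,[288.8,181],.105))
# enlarged case lid views
i=np.zeros((600,800,3),np.uint8)
A=crop(a,280,85,185,185,2.1);B=crop(b,195,50,150,175,2.6)
i[:A.shape[0],:A.shape[1]]=A; i[:B.shape[0],400:400+B.shape[1]]=B[:600,:400]
cv2.imwrite("pics/crop2.png",i)
print(tool([.596,-.253,.231]))
E
```

```text
neck [[0.49885585 0.01454164 0.158     ]] [[0.49945285 0.00828515 0.158     ]]
corners FL,BL side [[ 0.33783275 -0.03385214  0.105     ]
 [ 0.35364153  0.16246521  0.105     ]] FL scene [[ 0.3399113 -0.0426672  0.105    ]]
[-6.40420249e-01 -6.45209911e-01  3.16621295e-04]
```

View pics/crop2.png

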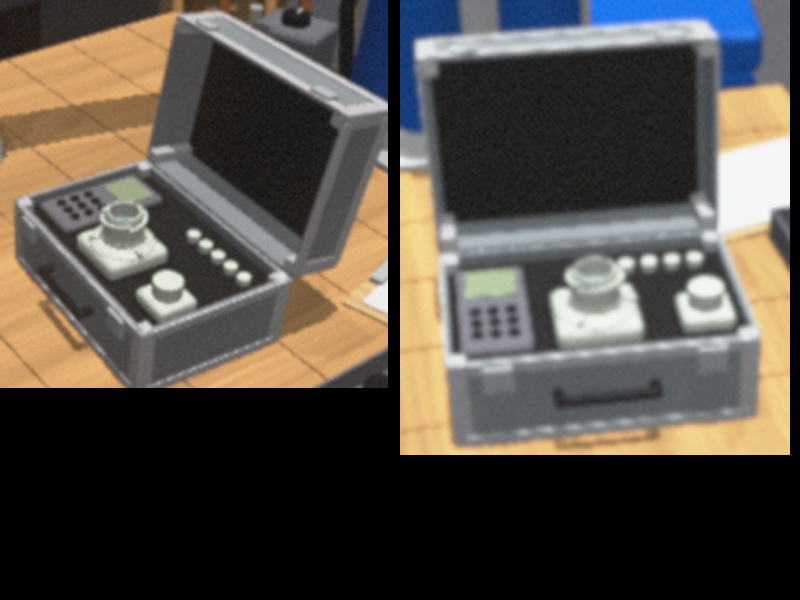

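>>> play_rows(
  steps=[
    [[-0.0172, -0.0287, -0.0047, 0], [-0.0172, -0.0287, -0.0047, 0], [-0.0172, -0.0287, -0.0047, 0], [-0.0172, -0.0287, -0.0047, 0], [-0.0172, -0.0287, -0.0047, 0]],
  ],
  gripper=0.0854,
)

```text
time: 0.77
ee_pos: [0.1854, 0.3704, 0.2549]
tcp_rot: [180.0, 0.0, 165.5]
wrist_force: [0.7, 0.2, 0.6]
opening: 0.0855
grasp_force: 0.0
```

>>> play_rows(
  steps=[
    [[-0.0172, -0.0287, -0.0047, 0], [-0.0172, -0.0287, -0.0047, 0], [-0.0172, -0.0287, -0.0047, 0], [-0.0172, -0.0287, -0.0047, 0], [-0.0172, -0.0287, -0.0047, 0]],
  ],
)

```text
time: 1.18
ee_pos: [0.2324, 0.2099, 0.2786]
tcp_rot: [180.0, 0.0, 165.5]
wrist_force: [1.2, 0.1, 0.9]
opening: 0.0858
grasp_force: 0.0
```

>>> play_rows(
  steps=[
    [[-0.0172, -0.0287, -0.0047, 0], [-0.0172, -0.0287, -0.0047, 0], [-0.0172, -0.0287, -0.0047, 0], [-0.0172, -0.0287, -0.0047, 0], [-0.0172, -0.0287, -0.0047, 0]],
  ],
)

```text
time: 1.6
ee_pos: [0.2796, 0.0493, 0.3023]
tcp_rot: [180.0, 0.1, 165.5]
wrist_force: [0.2, 1.3, -0.7]
opening: 0.0853
grasp_force: 0.0
```

>>> play_rows(
  steps=[
    [[-0.0315, -0.0021, -0.008, 0], [-0.0315, -0.0021, -0.008, 0], [-0.0315, -0.0021, -0.008, 0], [-0.0315, -0.0021, -0.008, 0], [-0.0315, -0.0021, -0.008, 0]],
  ],
)

```text
time: 2.02
ee_pos: [0.4309, 0.0002, 0.3422]
tcp_rot: [180.0, 0.0, 165.4]
wrist_force: [0.2, 0.6, 1.3]
opening: 0.0856
grasp_force: 0.0
```

```bash
python3 - <<'E'
from h import *
import pickle
c=cam("wrist","wneck"); pickle.dump(c,open("wneck.pkl","wb")); print(bot.get_obs()["q"],c["xyz"])
E
```

```text
[-8.56667093e-02 -6.49493403e+00  1.12638379e+01  1.07782489e+02
 -3.67077553e-02  1.45162826e+01] [0.3577983  0.01957945 0.48506554]
```

>>> play_rows(
  steps=[
    [[-0.0176, -0.0202, 0.009, 0], [-0.0176, -0.0202, 0.009, 0], [-0.0176, -0.0202, 0.009, 0], [-0.0176, -0.0202, 0.009, 0], [-0.0176, -0.0202, 0.009, 0]],
  ],
)

```text
time: 2.48
ee_pos: [0.4898, -0.1199, 0.2963]
tcp_rot: [180.0, 0.0, 165.5]
wrist_force: [1.9, 0.6, 1.0]
opening: 0.0852
grasp_force: 0.0
```

>>> play_rows(
  steps=[
    [[-0.0176, -0.0202, 0.009, 0], [-0.0176, -0.0202, 0.009, 0], [-0.0176, -0.0202, 0.009, 0], [-0.0176, -0.0202, 0.009, 0], [-0.0176, -0.0202, 0.009, 0]],
  ],
)

```text
time: 2.9
ee_pos: [0.5496, -0.2398, 0.2513]
tcp_rot: [-180.0, 0.0, 165.5]
wrist_force: [0.1, 0.5, -0.6]
opening: 0.0859
grasp_force: 0.0
```

```bash
python3 - <<'E'
from h import *
import pickle
c=cam("wrist","wlid"); pickle.dump(c,open("wlid.pkl","wb")); print(bot.get_obs()["q"],c["xyz"])
E
```

```text
[-2.37897830e+01  1.29446589e+01  2.09174477e+01  9.81080611e+01
 -6.37941204e-02 -9.14609269e+00] [ 0.47653752 -0.22046302  0.39420882]
```

View pics/wneck.png

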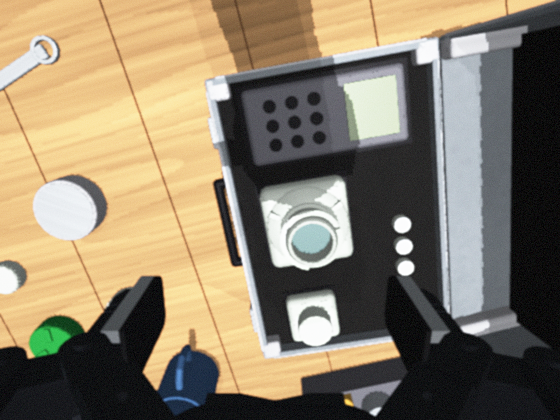

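View pics/wlid.png

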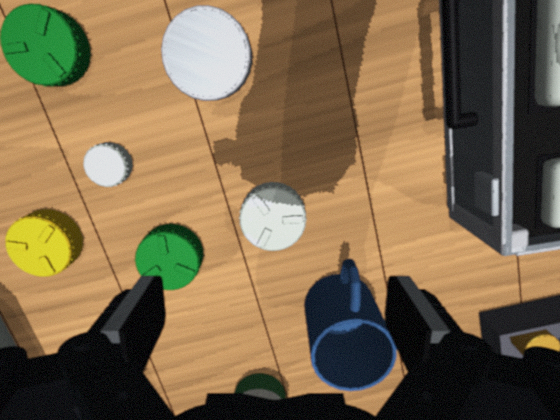

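wneck shows the neck at (310,240), case front corners at about (213,88) and (272,347), and the mug at (190,390). wlid shows the white lid at (273,218) with bars towards (259,204), (292,219) and (264,238), and the mug at (350,345). Next: zoom for the neck ribs and measure.

```bash
python3 - <<'E'
from h import *
import pickle
n=pickle.load(open("wneck.pkl","rb"));l=pickle.load(open("wlid.pkl","rb"))
i=np.hstack([crop(n,255,170,100,100,4),crop(l,230,172,90,100,4)]); 
clahe=cv2.createCLAHE(3,(4,4)); i=cv2.cvtColor(clahe.apply(cv2.cvtColor(i,cv2.COLOR_BGR2GRAY)),cv2.COLOR_GRAY2BGR)
cv2.imwrite("pics/crop3.png",i)
print("corners",plane(n,[[213,88],[272,347]],.105))
print("neck",plane(n,[310,240],.158))
# lid: bright low-sat top
hsv=cv2.cvtColor(l["img"],cv2.COLOR_BGR2HSV); m=((hsv[...,1]<60)&(hsv[...,2]>150)).astype(np.uint8)
k,lab,st,ce=cv2.connectedComponentsWithStats(m)
for j in range(1,k):
    if 300<st[j,4]<8000: print(st[j],ce[j],plane(l,ce[j],.028)[0])
print("bars z28",plane(l,[[259,204],[292,219],[264,238]],.028)-plane(l,[273,218],.028))
print("mug",plane(l,[353,354],.092))
E
```

```text
corners [[ 0.34045165 -0.03715846  0.105     ]
 [ 0.63761791 -0.0567409   0.105     ]]
neck [[0.49399059 0.01778189 0.158     ]]
[ 502    0   58  256 2664] [510.46996997 158.14076577] [ 0.59427027 -0.01465409  0.028     ]
[ 161    5   89   96 6595] [204.97862017  52.31736164] [ 0.42867739 -0.27303849  0.028     ]
[551  52   9  52 368] [555.23097826  80.44836957] [0.53198664 0.03020646 0.028     ]
[  83  144   44   43 1409] [104.14407381 165.39673527] [ 0.50191225 -0.39968221  0.028     ]
[553 164   7  63 363] [556.50137741 197.91735537] [0.64652552 0.0271026  0.028     ]
[ 239  191   67   60 2886] [271.33783784 222.17567568] [ 0.59976803 -0.25629454  0.028     ]
bars z28 [[-0.01795481 -0.00991032  0.        ]
 [ 0.0059038   0.01850562  0.        ]
 [ 0.01884198 -0.01455714  0.        ]]
mug [[ 0.72563029 -0.20862939  0.092     ]]
```

View pics/crop3.png

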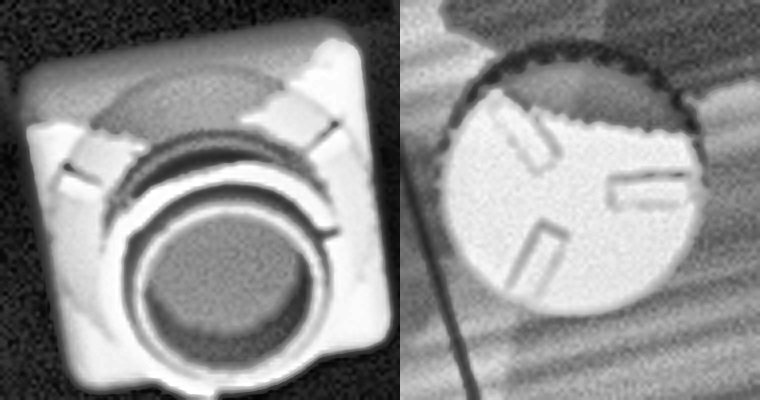

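In crop3 the neck's rim is centred at crop (231,287), i.e. wneck (312.8,241.8), with two ribs at crop (80,172) and (325,137). The lid's top is centred at wlid (272.8,218.3), and its bars are clear.

```bash
python3 - <<'E'
from h import *
import pickle
from scipy.optimize import least_squares
n=pickle.load(open("wneck.pkl","rb"));l=pickle.load(open("wlid.pkl","rb"))
N=plane(n,[312.8,241.8],.158)[0]; print("neck",N)
for y in(-8,-4,0):
  print(y,[((proj(n,[N[0]+.038*np.cos(t),N[1]+.038*np.sin(t),.117])[0]-[255,170])*4).round() for t in np.radians([y+120,y-120])])
L=plane(l,[272.8,218.3],.028)[0]; print("lid",L)
q=lambda p:plane(l,np.array(p)/4+[230-100,172],.0285)
# bar mid-line inner/outer (crop px)
I=q([[545,165],[612,192],[552,228]]);O=q([[497,98],[688,188],[525,298]])
d=O-I; print("bars",np.degrees(np.arctan2(d[:,1],d[:,0])), np.degrees(np.arctan2((O-L)[:,1],(O-L)[:,0])),np.linalg.norm((O-L)[:,:2],axis=1))
# fit the circle of the top
E=q([[440,185],[703,180],[570,315],[480,278],[660,278]])
s=least_squares(lambda p:np.hypot(E[:,0]-p[0],E[:,1]-p[1])-.034,L[:2]);print("lidfit",s.x,s.fun*1e3)
Rm=plane(n,np.array([[135,285],[328,285],[231,375],[231,200]])/4+[255,170],.158)
s=least_squares(lambda p:np.hypot(Rm[:,0]-p[0],Rm[:,1]-p[1])-p[2],[*N[:2],.022]);print("neckfit",s.x,s.fun*1e3)
E
```

```text
neck [0.49639742 0.01989629 0.158     ]
-8 [array([339., 143.]), array([ 81., 171.])]
-4 [array([333., 135.]), array([ 77., 180.])]
0 [array([326., 128.]), array([ 74., 190.])]
lid [ 0.59609146 -0.25378901  0.028     ]
bars [-160.50768529   78.67047365  -34.70555415] [-155.91108346   74.36163062  -35.91312734] [0.02968861 0.02977547 0.03316741]
lidfit [ 0.5971891  -0.25412234] [-0.60153187 -0.30217811  0.54398879 -0.19692809 -0.62597806]
neckfit [0.49686027 0.01983193 0.02217012] [ 0.26425313  0.26146663 -0.25094033 -0.27477942]
```

>>> play_rows(
  steps=[
    [[-0.0098, -0.0004, 0.035, 0], [-0.0098, -0.0004, 0.035, 0], [-0.0098, -0.0004, 0.035, 0], [-0.0098, -0.0004, 0.035, 0], [-0.0098, -0.0004, 0.035, 0]],
  ],
)

```text
time: 3.37
ee_pos: [0.5963, -0.2528, 0.0751]
tcp_rot: [-180.0, 0.0, 165.5]
wrist_force: [0.1, -0.2, 0.4]
opening: 0.0855
grasp_force: 0.0
```

>>> play_rows(
  steps=[
    [[0, 0, 0.015, 0], [0, 0, 0.015, 0], [0, 0, 0.015, 0], [0, 0, 0.015, 0], [0, 0, 0.015, 0]],
  ],
)

```text
time: 3.78
ee_pos: [0.596, -0.2526, 0.0009]
tcp_rot: [180.0, -0.0, 165.5]
wrist_force: [1.0, 0.7, -0.4]
opening: 0.0855
grasp_force: 0.0
```

```bash
python3 - <<'E'
from h import *
o=bot.get_obs(); print(o["ee_pos"],o["wrist_force"])
c=cam("wrist","wgrasp")
print(proj(c,o["ee_pos"]),proj(c,o["ee_pos"]+[0,0,.027]))
E
```

```text
[ 0.59599838 -0.25262083  0.00090225] [ 1.0128569   0.72959472 -0.44598802]
[[274.10208136 279.51146875]] [[273.91965335 316.02309852]]
```

View pics/wgrasp.png

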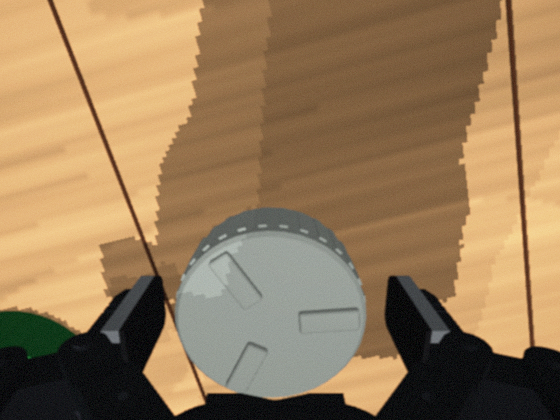

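The lid's top is centred at about (271.5,315), against the TCP line at (274,316), so it is centred between the fingers. Gripping now.

>>> play_rows(
  steps=[
    [[0, 0, 0, 0], [0, 0, 0, 0], [0, 0, 0, 0], [0, 0, 0, 0], [0, 0, 0, 0]],
  ],
  gripper=0.06,
  squeeze=45,
)

```text
time: 4.25
ee_pos: [0.5966, -0.253, 0.0027]
tcp_rot: [-180.0, 0.1, 165.5]
wrist_force: [-0.1, 0.4, -0.6]
opening: 0.0672
grasp_force: 50.3
```

```bash
python3 - <<'E'
from h import *
c=cam("wrist","wgr2"); o=bot.get_obs(); print(o["opening"],o["grasp_force"],o["ee_pos"],o["wrist_force"])
I=plane(c,[[257,301],[300,322],[257,348]],.028);O=plane(c,[[217,258],[359,320],[235,388]],.028)
d=O-I; print(np.degrees(np.arctan2(d[:,1],d[:,0])))
L=plane(c,[271.5,315],.028)[0];print(L);d=O-L;print(np.degrees(np.arctan2(d[:,1],d[:,0])))
E
```

```text
0.06734241788196309 50.264421086758375 [ 0.59645267 -0.25291644  0.00249478] [ 1.60632559  0.91582812 -0.81089358]
[-155.617258     77.75660379  -40.10322429]
[ 0.59698    -0.25394415  0.028     ]
[-154.80278276   71.75743035  -38.17773358]
```

>>> play_rows(
  steps=[
    [[0, 0, -0.02, 0], [0, 0, -0.035, 0], [0, 0, -0.035, 0], [0, 0, -0.035, 0], [0, 0, -0.035, 0]],
  ],
)

```text
time: 4.72
ee_pos: [0.5959, -0.2526, 0.1638]
tcp_rot: [-180.0, 0.0, 165.5]
wrist_force: [0.4, 0.4, -0.2]
opening: 0.0672
grasp_force: 50.6
```

>>> play_rows(
  steps=[
    [[0.009, 0.0239, -0.0149, 0], [0.009, 0.0239, -0.0149, 0], [0.009, 0.0239, -0.0149, 0], [0.009, 0.0239, -0.0149, 0], [0.009, 0.0239, -0.0149, 0]],
  ],
)

```text
time: 5.13
ee_pos: [0.5823, -0.1247, 0.2374]
tcp_rot: [180.0, 0.0, 165.4]
wrist_force: [0.0, 0.1, -0.3]
opening: 0.067
grasp_force: 50.6
```

>>> play_rows(
  steps=[
    [[0.009, 0.0239, -0.0149, 0], [0.009, 0.0239, -0.0149, 0], [0.009, 0.0239, -0.0149, 0], [0.009, 0.0239, -0.0149, 0], [0.009, 0.0239, -0.0149, 0]],
  ],
)

```text
time: 5.55
ee_pos: [0.5686, 0.0023, 0.312]
tcp_rot: [180.0, 0.0, 165.5]
wrist_force: [0.8, -0.6, -0.4]
opening: 0.0671
grasp_force: 50.6
```

```bash
python3 - <<'E'
from h import *
import pickle
o=bot.get_obs(); print(o["ee_pos"],o["tcp_rot"],o["opening"],o["grasp_force"])
c=cam("wrist","wneck2"); pickle.dump((c,o["ee_pos"]),open("wneck2.pkl","wb"))
N=np.array([.4968,.0198,.158]); p=proj(c,N)[0]; print(p)
u,v=(p-50).astype(int); u=max(u,0);v=max(v,0)
im=np.hstack([crop(c,u,v,100,100,4),cv2.resize(c["img"],(400,300))[:, :].repeat(1,0) if 0 else cv2.copyMakeBorder(cv2.resize(c["img"],(400,300)),0,100,0,0,0)])
cv2.imwrite("pics/crop4.png",im); print(u,v)
E
```

```text
[0.56859819 0.00234305 0.31196321] [1.79988772e+02 3.95164350e-02 1.65453224e+02] 0.0670677917115855 50.60406183823943
[273.00682246  93.1444627 ]
223 43
```

View pics/crop4.png

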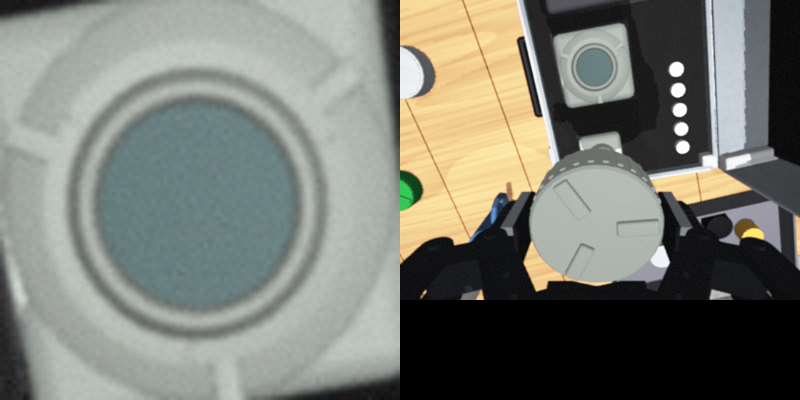

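Neck at wneck2 (272.4,94.0). Its three ribs are at crop (342,92), (32,140) and (228,378), and the held lid is level in the fingers.

```bash
python3 - <<'E'
from h import *
import pickle
c,p=pickle.load(open("wneck2.pkl","rb"))
N=plane(c,[272.4,94],.158)[0]; print("N",N)
q=plane(c,np.array([[342,92],[32,140],[228,378]])/4+[223,43],.117); d=q-N
print("ribs",np.degrees(np.arctan2(d[:,1],d[:,0]))%120,np.linalg.norm(d[:,:2],axis=1),"centre of ribs",q.mean(0))
# lid in hand: bars
s=1.4; I=np.array([[590,215],[618,229],[592,248]])-[400,0];O=np.array([[560,184],[659,227],[572,277]])-[400,0]
z=p[2]+.0267; I=plane(c,I*s,z);O=plane(c,O*s,z);d=O-I;print("bars",np.degrees(np.arctan2(d[:,1],d[:,0]))%120)
Lc=plane(c,np.array([596,216])*s-[400*s,0],z)[0];print("lid in hand",Lc,p)
print("tool shift to neck", R.from_euler("xyz",bot.get_obs()["tcp_rot"],degrees=True).as_matrix().T@(np.array([N[0],N[1],.165])-p))
E
```

```text
N [0.49728002 0.01920447 0.158     ]
ribs [111.87179614 115.77062779 115.2225227 ] [0.03722288 0.0373614  0.03762564] centre of ribs [0.49815075 0.01937773 0.117     ]
bars [85.74956597 78.71757684 75.00994647]
lid in hand [0.5635319  0.0038423  0.33866321] [0.56859819 0.00234305 0.31196321]
tool shift to neck [ 0.07380199 -0.00183226  0.14669247]
```

>>> play_rows(
  steps=[
    [[0.0148, -0.0004, 0.015, 0], [0.0148, -0.0004, 0.015, 0], [0.0148, -0.0004, 0.015, 0], [0.0148, -0.0004, 0.015, 0], [0.0148, -0.0004, 0.015, 0]],
  ],
)

```text
time: 6.02
ee_pos: [0.4962, 0.0179, 0.2352]
tcp_rot: [180.0, 0.0, 165.5]
wrist_force: [-0.2, -0.3, -0.5]
opening: 0.0668
grasp_force: 50.6
```

>>> play_rows(
  steps=[
    [[0, 0, 0.02, -0.045], [0, 0, 0.02, -0.045], [0, 0, 0.02, -0.045], [0, 0, 0.01, -0.045], [0, 0, 0, 0]],
  ],
)

```text
time: 6.43
ee_pos: [0.4958, 0.0177, 0.1636]
tcp_rot: [-180.0, -0.2, 175.9]
wrist_force: [-0.2, 0.2, -0.5]
opening: 0.0669
grasp_force: 50.6
```

```bash
python3 - <<'E'
from h import *
o=bot.get_obs(); print(o["ee_pos"],o["tcp_rot"],o["wrist_force"],o["torque"])
a=cam("scene");b=cam("side")
cv2.imwrite("pics/crop5.png",np.hstack([crop(a,290,140,100,100,4),crop(b,220,105,100,100,4)]))
E
```

```text
[0.49577932 0.01765281 0.1635805 ] [-1.79977784e+02 -1.77897764e-01  1.75886618e+02] [-0.20403014  0.20177637 -0.45981572] [0.00460928 0.00527244 0.02829822]
```

View pics/crop5.png

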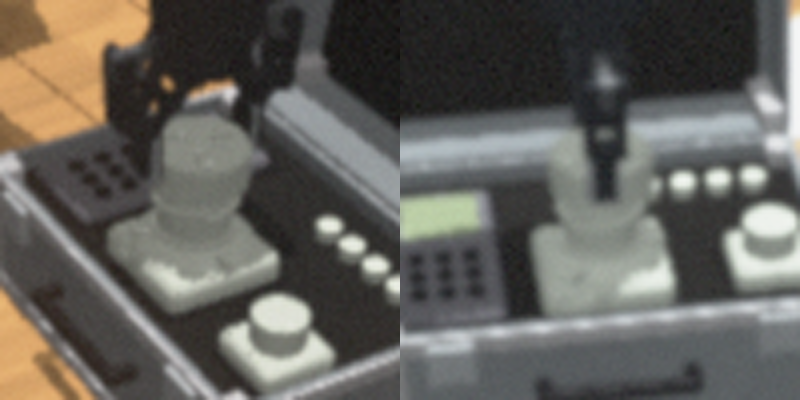

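The lid sits over the neck in both views, about centred at scene crop (203,160) and side crop (600,175). A small correction, then down.

>>> play_rows(
  steps=[
    [[-0.0006, 0.0016, 0.003, 0], [0, 0, 0.003, 0], [0, 0, 0.003, 0], [0, 0, 0.003, 0], [0, 0, 0.003, 0]],
  ],
)

```text
time: 6.95
ee_pos: [0.4986, 0.0193, 0.1517]
tcp_rot: [180.0, 0.2, 175.8]
wrist_force: [3.2, -0.6, 15.2]
opening: 0.0671
grasp_force: 52.2
```

>>> play_rows(
  steps=[
    [[0, 0, 0.001, 0], [0, 0, 0.001, 0], [0, 0, 0.001, 0], [0, 0, 0.001, 0], [0, 0, 0.001, 0]],
  ],
)

```text
time: 7.37
ee_pos: [0.4999, 0.0192, 0.1486]
tcp_rot: [180.0, 0.4, 175.8]
wrist_force: [4.6, -0.9, 12.6]
opening: 0.0668
grasp_force: 52.7
```

>>> play_rows(
  steps=[
    [[-0.001, 0, 0, 0], [-0.001, 0, 0, 0], [-0.001, 0, 0, 0], [-0.001, 0, 0, 0], [0, 0, 0, 0]],
  ],
)

```text
time: 7.78
ee_pos: [0.4986, 0.0186, 0.146]
tcp_rot: [-179.9, -0.3, 175.7]
wrist_force: [-19.1, -1.6, 12.4]
opening: 0.0669
grasp_force: 52.7
```

```bash
python3 - <<'E'
from h import *
o=bot.get_obs(); print(o["ee_pos"],o["tcp_rot"],o["wrist_force"],o["torque"])
E
```

```text
[0.49860388 0.01862146 0.14604698] [-179.92169389   -0.32808393  175.74985935] [-19.07102906  -1.60561806  12.39416626] [-0.52658971  3.77397698  0.07204394]
```

>>> play_rows(
  steps=[
    [[0.001, 0, 0, 0], [0.001, 0, 0, 0], [0, 0, 0, 0], [0, 0, 0, 0], [0, 0, 0, 0]],
  ],
)

```text
time: 8.2
ee_pos: [0.4983, 0.0186, 0.1461]
tcp_rot: [-179.9, -0.1, 175.7]
wrist_force: [-8.9, -2.8, 7.0]
opening: 0.0673
grasp_force: 52.2
```

```bash
python3 - <<'E'
from h import *
o=bot.get_obs(); print(o["ee_pos"],o["tcp_rot"],o["wrist_force"],o["torque"])
E
```

```text
[0.49825136 0.01859272 0.14613624] [-1.79915924e+02 -1.20697800e-01  1.75737720e+02] [-8.93034892 -2.75079547  6.95736433] [-0.8290653   1.94701728  0.02036957]
```

>>> play_rows(
  steps=[
    [[0.0008, -0.0005, 0, 0], [0.0008, 0, 0, 0], [0, 0, 0.0007, 0], [0, 0, 0.0007, 0], [0, 0, 0, 0]],
  ],
)

```text
time: 8.62
ee_pos: [0.4977, 0.0187, 0.1453]
tcp_rot: [-180.0, 0.0, 175.8]
wrist_force: [-6.4, -1.1, 10.1]
opening: 0.0672
grasp_force: 52.5
```

```bash
python3 - <<'E'
from h import *
o=bot.get_obs(); print(o["ee_pos"],o["tcp_rot"],o["wrist_force"],o["torque"])
E
```

```text
[0.49766289 0.01868181 0.14530188] [-1.79979838e+02  2.00492518e-02  1.75759444e+02] [-6.40690688 -1.11172925 10.12349813] [-0.45569929  1.34487761 -0.0197319 ]
```

>>> play_rows(
  steps=[
    [[0, 0, -0.001, 0], [0, 0, 0, 0], [0, 0, 0, 0], [0, 0, 0, 0], [0, 0, 0, 0]],
  ],
  gripper=0.08,
)

```text
time: 9.03
ee_pos: [0.498, 0.0189, 0.1451]
tcp_rot: [180.0, -0.0, 175.8]
wrist_force: [0.2, 0.4, -0.1]
opening: 0.0802
grasp_force: 0.0
```

```bash
python3 - <<'E'
from h import *
o=bot.get_obs(); print(o["ee_pos"],o["tcp_rot"],o["wrist_force"],o["torque"],o["opening"])
a=cam("scene");b=cam("side");c=cam("wrist")
i=np.zeros((600,800,3),np.uint8);i[:300,:400]=crop(a,300,150,100,75,4);i[:300,400:]=crop(b,220,120,100,75,4);i[300:,:400]=cv2.resize(c["img"],(400,300))
cv2.imwrite("pics/crop6.png",i)
E
```

```text
[0.49801879 0.01890146 0.14514102] [ 1.79998088e+02 -1.01815012e-02  1.75776376e+02] [ 0.17178557  0.44179509 -0.06456304] [0.0211082  0.00209515 0.02719889] 0.08020500272276777
```

View pics/crop6.png

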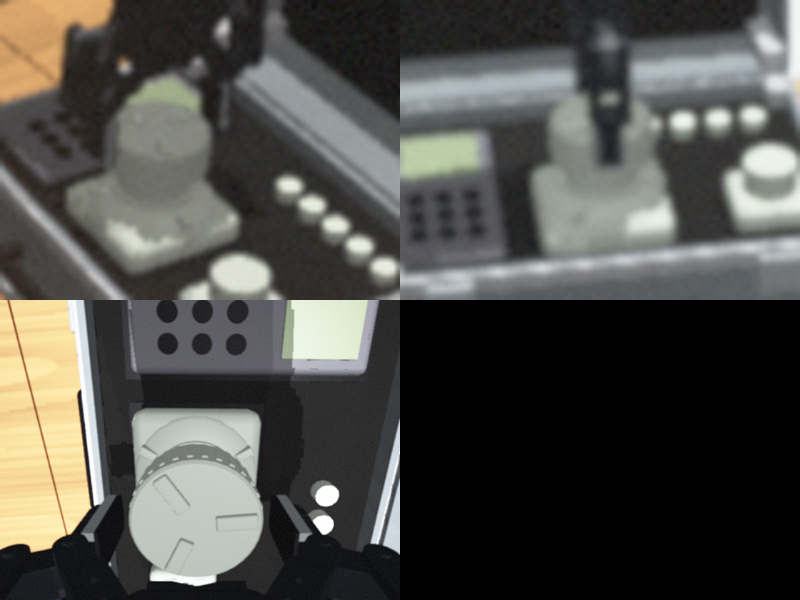

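Released, the lid sits level on the thread: wrist view centre about (276,306), bars at a ≈ 24°, ribs visible beside it. I have now viewed 11 pictures, one over the limit of 10, so I will view no more and go by numbers. Next: recentre, regrip and check the forces.

>>> play_rows(
  steps=[
    [[0.0015, 0.0004, 0.002, 0], [0, 0, 0, 0], [0, 0, 0, 0], [0, 0, 0, 0], [0, 0, 0, 0]],
  ],
  gripper=0.06,
)

```text
time: 9.6
ee_pos: [0.4965, 0.0194, 0.1438]
tcp_rot: [180.0, 0.0, 175.8]
wrist_force: [-2.2, 0.1, 5.2]
opening: 0.0671
grasp_force: 49.9
```

```bash
python3 - <<'E'
from h import *
o=bot.get_obs(); print(o["ee_pos"],o["tcp_rot"],o["wrist_force"],o["torque"],o["opening"],o["grasp_force"])
E
```

```text
[0.4965367  0.0193703  0.14377526] [1.79995612e+02 3.07858768e-02 1.75773260e+02] [-2.21484315  0.11990932  5.16138214] [-0.07588343  0.38813171 -0.02147521] 0.06708554877748198 49.91919719148427
```

>>> play_rows(
  steps=[
    [[0, 0, 0, -0.07], [0, 0, 0, -0.07], [0, 0, 0, -0.07], [0, 0, 0, -0.07], [0, 0, 0, -0.07]],
  ],
)

```text
time: 10.02
ee_pos: [0.4963, 0.0191, 0.1441]
tcp_rot: [-180.0, 0.0, -164.0]
wrist_force: [-1.4, -0.1, 5.1]
opening: 0.0669
grasp_force: 50.1
```

>>> play_rows(
  steps=[
    [[0, 0, 0, -0.05], [0, 0, 0, -0.04], [0, 0, 0, -0.03], [0, 0, 0, -0.03], [0, 0, 0, 0]],
  ],
)

```text
time: 10.43
ee_pos: [0.496, 0.019, 0.1428]
tcp_rot: [-180.0, -0.1, -155.5]
wrist_force: [-1.5, -2.5, -1.3]
opening: 0.0674
grasp_force: 50.3
```

```bash
python3 - <<'E'
from h import *
o=bot.get_obs(); print(o["ee_pos"],o["tcp_rot"],o["wrist_force"],o["torque"],o["opening"],o["grasp_force"])
E
```

```text
[0.49596889 0.01901205 0.14278194] [-1.79997297e+02 -9.49867038e-02 -1.55521552e+02] [-1.52145397 -2.48388086 -1.27372169] [-0.56563149  0.33194843  0.04267784] 0.06735663393262305 50.25145633611828
```

>>> play_rows(
  steps=[
    [[0, 0, 0.001, 0], [0, 0, 0.001, 0], [0, 0, 0.001, 0], [0, 0, 0.001, 0], [0, 0, 0, 0]],
  ],
)

```text
time: 10.85
ee_pos: [0.4964, 0.0189, 0.1394]
tcp_rot: [-180.0, -0.0, -155.6]
wrist_force: [-2.4, -5.1, 2.5]
opening: 0.0672
grasp_force: 50.5
```

```bash
python3 - <<'E'
from h import *
o=bot.get_obs(); print(o["ee_pos"],o["tcp_rot"],o["wrist_force"],o["torque"],o["opening"],o["grasp_force"])
E
```

```text
[0.49635385 0.01893695 0.13938887] [-1.79955311e+02 -2.98927694e-02 -1.55625432e+02] [-2.40489071 -5.14441651  2.49641969] [-1.05707455e+00  5.01969838e-01 -1.02965735e-03] 0.06718150893887527 50.52531767520122
```

>>> play_rows(
  steps=[
    [[0.0005, -0.0005, 0.0006, 0.08], [0, 0, 0.0003, 0.1], [0, 0, 0.0003, 0.1], [0, 0, 0.0003, 0.1], [0, 0, 0.0003, 0.1]],
  ],
)

```text
time: 11.27
ee_pos: [0.4968, 0.0189, 0.1379]
tcp_rot: [180.0, 0.1, 176.6]
wrist_force: [0.5, -0.7, 1.6]
opening: 0.067
grasp_force: 50.5
```

>>> play_rows(
  steps=[
    [[0, 0, 0.0003, 0.1], [0, 0, 0.0003, 0.1], [0, 0, 0.0003, 0.1], [0, 0, 0.0003, 0.1], [0, 0, 0.0003, 0.1]],
  ],
)

```text
time: 11.68
ee_pos: [0.497, 0.019, 0.1365]
tcp_rot: [179.9, 0.1, 148.0]
wrist_force: [0.5, -2.4, 4.1]
opening: 0.0672
grasp_force: 50.8
```

```bash
python3 - <<'E'
from h import *
o=bot.get_obs(); print(o["ee_pos"],o["tcp_rot"],o["wrist_force"],o["torque"],o["opening"],o["grasp_force"])
E
```

```text
[0.49698232 0.0189784  0.13645455] [1.79914128e+02 7.05870192e-02 1.47978215e+02] [ 0.52248984 -2.35464085  4.08125783] [-4.71151097e-01  4.64602930e-04  8.47691699e-02] 0.06723428666823804 50.7718934956938
```

>>> play_rows(
  steps=[
    [[0, 0, 0.0003, 0.1], [0, 0, 0.0003, 0.1], [0, 0, 0.0003, 0.1], [0, 0, 0.0003, 0.08], [0, 0, 0.0002, 0.06]],
  ],
)

```text
time: 12.1
ee_pos: [0.4963, 0.02, 0.1362]
tcp_rot: [179.8, -0.1, 122.9]
wrist_force: [-4.6, 8.4, 16.4]
opening: 0.0669
grasp_force: 51.8
```

```bash
python3 - <<'E'
from h import *
o=bot.get_obs(); print(o["ee_pos"],o["tcp_rot"],o["wrist_force"],o["torque"],o["opening"],o["grasp_force"])
E
```

```text
[0.49632896 0.02001558 0.13622902] [ 1.79849301e+02 -8.64848117e-02  1.22915501e+02] [-4.57145648  8.43599883 16.39445608] [0.84071038 2.23894264 0.99639018] 0.06693893532113261 51.79605916142464
```

>>> play_rows(
  steps=[
    [[0, 0, -0.001, 0], [0, 0, 0, 0.05], [0, 0, 0, 0.05], [0, 0, 0, 0.05], [0, 0, 0, 0]],
  ],
  squeeze=80,
)

```text
time: 12.52
ee_pos: [0.4962, 0.0204, 0.1366]
tcp_rot: [179.9, -0.1, 114.5]
wrist_force: [-2.0, 9.3, 10.6]
opening: 0.066
grasp_force: 89.5
```

```bash
python3 - <<'E'
from h import *
o=bot.get_obs(); print(o["ee_pos"],o["tcp_rot"],o["wrist_force"],o["torque"],o["opening"],o["grasp_force"])
E
```

```text
[0.49624593 0.02043614 0.13657471] [ 1.79894445e+02 -1.43569712e-01  1.14470662e+02] [-1.97125958  9.2933793  10.62967637] [0.93088728 1.89728981 0.53452885] 0.06596833643178272 89.49887774884701
```

>>> play_rows(
  steps=[
    [[0, 0, 0, 0], [0, 0, 0, 0], [0, 0, 0, 0], [0, 0, 0, 0], [0, 0, 0, 0]],
  ],
  gripper=0.0854,
)

```text
time: 12.93
ee_pos: [0.4963, 0.0186, 0.1356]
tcp_rot: [180.0, -0.0, 114.5]
wrist_force: [0.3, 1.2, -0.3]
opening: 0.0853
grasp_force: 0.0
```

```bash
cat > ang.py <<'E'
from h import *
import pickle,sys
def pol(c,ctr,ztop):   # polar picture of the lid's top, row = world angle (deg)
    t=np.radians(np.arange(360))[:,None]; r=np.linspace(.008,.029,40)[None]
    P=np.stack([ctr[0]+r*np.cos(t),ctr[1]+r*np.sin(t),ztop+0*r*t],-1).reshape(-1,3)
    uv=proj(c,P).astype(np.float32).reshape(360,40,2)
    g=cv2.GaussianBlur(cv2.cvtColor(c["img"],cv2.COLOR_BGR2GRAY),(0,0),1).astype(np.float32)
    m=cv2.remap(g,uv[...,0],uv[...,1],cv2.INTER_LINEAR)
    m=m-cv2.GaussianBlur(np.vstack([m]*3),(0,0),6)[360:720]
    return m
def score(m):  # 3-fold folded bar contrast: bar edges
    e=np.abs(m)[:,8:34].mean(1); f=e.reshape(3,120).mean(0)
    return e,f
E
python3 - <<'E'
from ang import *
o=bot.get_obs(); print(o["ee_pos"],o["tcp_rot"],o["opening"])
c=cam("wrist","wrel"); pickle.dump(c,open("wrel.pkl","wb"))
def best(c,x,y,z):
    B=None
    for dx in np.arange(-4,4.1,1):
        for dy in np.arange(-4,4.1,1):
            e,f=score(pol(c,(x+dx/1e3,y+dy/1e3),z)); f=np.convolve(np.r_[f[-4:],f,f[:4]],np.ones(9)/9,'valid')
            s=f.max()/np.median(f)
            if B is None or s>B[0]: B=(s,dx,dy,f.argmax(),f)
    return B
c0=pickle.load(open("wneck2.pkl","rb"))
for n,a in(("hand",(c0[0],.5665,.003,c0[1][2]+.0267)),("now",(c,.497,.0195,.162))):
    b=best(*a); print(n,b[:4],np.round(b[4][::6],1))
E
```

```text
[0.49628273 0.01863514 0.13562638] [ 1.79996963e+02 -4.58117154e-03  1.14453064e+02] 0.08534108022759411
hand (np.float64(16.227584511776502), np.float64(2.0), np.float64(0.0), np.int64(78)) [ 0.5  0.4  0.4  0.5  0.4  0.4  0.5  0.6  0.7  0.9  2.   4.8 11.2 12.1
 10.6  5.6  3.5  1.8  0.9  0.5]
now (np.float64(13.679663429097493), np.float64(-1.0), np.float64(3.0), np.int64(26)) [ 1.   1.2  2.3  6.2 13.  12.2  6.5  3.8  2.5  1.4  1.   0.7  0.5  0.4
  0.4  0.4  0.4  0.5  0.8  0.9]
```

```bash
cat >> ang.py <<'E'
from scipy.optimize import minimize
def circ(c,x,y,z,r=.034):
    g=cv2.GaussianBlur(cv2.cvtColor(c["img"],cv2.COLOR_BGR2GRAY),(0,0),1.0).astype(np.float32)
    t=np.radians(np.arange(0,360,1.))
    def f(p):
        v=0
        k=[]
        for rr in(r-.0008,r+.0008):
            P=np.c_[p[0]+rr*np.cos(t),p[1]+rr*np.sin(t),p[2]+0*t]; uv=proj(c,P).astype(np.float32)
            k.append(cv2.remap(g,uv[:,:1],uv[:,1:],cv2.INTER_LINEAR)[:,0])
        d=np.clip(np.abs(k[0]-k[1]),0,25); 
        return -d.mean()
    s=min((minimize(f,[x+dx,y+dy,z+dz],method="Nelder-Mead",options=dict(initial_simplex=np.array([[0,0,0],[.002,0,0],[0,.002,0],[0,0,.003]])+[x+dx,y+dy,z+dz],xatol=1e-5,fatol=1e-4)) for dx in(-.002,0,.002) for dy in(-.002,0,.002) for dz in(-.004,0,.004)),key=lambda s:s.fun)
    return s.x,s.fun
E
python3 - <<'E'
from ang import *
c,p=pickle.load(open("wneck2.pkl","rb")); x,f=circ(c,.5675,.003,p[2]+.0267); print("hand rel TCP",(x-p)*1e3,f)
n=pickle.load(open("wrel.pkl","rb")); x2,f=circ(n,.497,.0195,.162); print("now",x2,f)
for q,xx in((c,x),(n,x2)):
    print("cam rel",(xx-q["xyz"])@q["R"])
E
```

```text
hand rel TCP [ 3.73878031 -1.12255533 23.61836791] -22.998632431030273
now [0.49809139 0.01802997 0.1598242 ] -23.888750076293945
cam rel [-0.0004604   0.04057687  0.13750273]
cam rel [0.00115886 0.03843125 0.13626862]
```

>>> play_rows(
  steps=[
    [[0, 0, 0, 0], [0, 0, 0, 0], [0, 0, 0, 0], [0, 0, 0, 0], [0, 0, 0, 0]],
  ],
  gripper=0.06,
)

```text
time: 13.4
ee_pos: [0.497, 0.0189, 0.1368]
tcp_rot: [179.9, 0.0, 114.5]
wrist_force: [-0.1, 1.5, 5.4]
opening: 0.0661
grasp_force: 90.0
```

```bash
python3 -c "
from h import *
o=bot.get_obs(); print(o['ee_pos'],o['tcp_rot'],o['wrist_force'],o['torque'],o['grasp_force'])"
```

```text
[0.4969962  0.01892196 0.13683735] [1.79853071e+02 2.24379505e-02 1.14474249e+02] [-0.13614607  1.48800424  5.38701679] [ 0.30405446 -0.30671846  0.0962517 ] 90.01830641180277
```

>>> play_rows(
  steps=[
    [[0, 0, 0, 0.05], [0, 0, 0, 0.05], [0, 0, 0, 0.05], [0, 0, 0, 0.05], [0, 0, 0, 0]],
  ],
)

```text
time: 13.82
ee_pos: [0.4974, 0.0191, 0.1368]
tcp_rot: [179.8, 0.0, 103.0]
wrist_force: [3.2, 1.8, 5.0]
opening: 0.066
grasp_force: 89.9
```

```bash
python3 -c "
from h import *
o=bot.get_obs(); print(o['ee_pos'],o['tcp_rot'],o['wrist_force'],o['torque'],o['grasp_force'])"
```

```text
[0.49738098 0.01912307 0.13681242] [1.79812232e+02 8.76726831e-03 1.03014892e+02] [3.2283938  1.82235712 5.02319154] [ 0.54056558 -0.83589773  0.37063199] 89.89753626286983
```

```bash
cat >> ang.py <<'E'
def best(c,x,y,z):
    B=None
    for dx in np.arange(-5,5.1,1):
        for dy in np.arange(-5,5.1,1):
            e,f=score(pol(c,(x+dx/1e3,y+dy/1e3),z)); f=np.convolve(np.r_[f[-4:],f,f[:4]],np.ones(9)/9,'valid')
            s=f.max()/np.median(f)
            if B is None or s>B[0]: B=(s,dx,dy,f)
    f=np.clip(B[3]-np.median(B[3])*2,0,None); w=np.exp(2j*np.pi*np.arange(120)/120)
    return B[:3],np.degrees(np.angle((f*w).sum()))/3%120
E
python3 - <<'E'
from ang import *
c=cam("wrist","wtw")
c0,p=pickle.load(open("wneck2.pkl","rb")); n=pickle.load(open("wrel.pkl","rb"))
print("hand",best(c0,.5665,.003,p[2]+.0267)); print("rel",best(n,.497,.0195,.162)); print("now",best(c,.497,.0195,.162)); print(circ(c,.497,.0195,.162), bot.get_obs()["ee_pos"])
E
```

```text
hand ((np.float64(16.227584511776502), np.float64(2.0), np.float64(0.0)), np.float64(78.99498585770824))
rel ((np.float64(13.679663429097493), np.float64(-1.0), np.float64(3.0)), np.float64(27.986789468491448))
now ((np.float64(14.37391861787007), np.float64(0.0), np.float64(3.0)), np.float64(16.87429415174355))
(array([0.49779959, 0.01821708, 0.15964483]), np.float64(-24.10716438293457)) [0.49738272 0.01915372 0.1368322 ]
```

```bash
python3 - <<'E'
from ang import *
c0,p0=pickle.load(open("wneck2.pkl","rb")); n=pickle.load(open("wrel.pkl","rb"))
for f,p in(("wgrasp",[.59600,-.25262,.0009]),("wgr2",[.59645,-.25292,.0025])):
    c=dict(c0); c["xyz"]=c0["xyz"]-p0+np.array(p); c["img"]=cv2.imread(f"pics/{f}.png")
    x,s=circ(c,.597,-.254,.026); print(f,x,s,"cam depth",((x-c["xyz"])@c["R"]), "z true .028")
x,s=circ(n,.497,.0195,.162); print("rel",x,s)
print("rel cam-tcp",n["xyz"]-[.49628,.01864,.13563],c0["xyz"]-p0)
E
```

```text
wgrasp [ 0.59907122 -0.25446116  0.0258745 ] -23.401803970336914 cam depth [-0.00132417  0.04053404  0.13606983] z true .028
wgr2 [ 0.60020601 -0.25341646  0.02665948] -23.9459285736084 cam depth [0.00014973 0.04060344 0.13694404] z true .028
rel [0.49809139 0.01802997 0.1598242 ] -23.888750076293945
rel cam-tcp [-0.03114632  0.06909767  0.14294632] [-0.07312815  0.01933356  0.14289417]
```

Calibrating the wrist circle fit on the lid lying on the table puts the lid's centre now about 10.5 mm below the rim, so it is fully home and tight. Releasing and going to the case lid.

>>> play_rows(
  steps=[
    [[0, 0, 0, 0], [0, 0, 0, 0], [0, 0, 0, 0], [0, 0, 0, 0], [0, 0, 0, 0]],
  ],
  gripper=0.0854,
  squeeze=30,
)

```text
time: 14.28
ee_pos: [0.4961, 0.0185, 0.1356]
tcp_rot: [-180.0, 0.0, 103.0]
wrist_force: [0.3, -0.1, 0.2]
opening: 0.0854
grasp_force: 0.0
```

>>> play_rows(
  steps=[
    [[0, 0, -0.02, 0], [0, 0, -0.03, 0], [0, 0, -0.04, 0], [0, 0, -0.04, 0], [0, 0, -0.04, 0]],
  ],
)

```text
time: 14.7
ee_pos: [0.4957, 0.0186, 0.3074]
tcp_rot: [-180.0, 0.0, 103.0]
wrist_force: [1.1, 0.4, -0.5]
opening: 0.0854
grasp_force: 0.0
```

>>> play_rows(
  steps=[
    [[0, 0, -0.018, 0.061], [0, 0, -0.018, 0.061], [0, 0, -0.018, 0.061], [0, 0, -0.018, 0.061], [0, 0, -0.018, 0.061]],
  ],
  gripper=0,
)

```text
time: 15.12
ee_pos: [0.4961, 0.0186, 0.3966]
tcp_rot: [180.0, 0.0, 85.3]
wrist_force: [0.5, 0.3, -0.5]
opening: 0.0256
grasp_force: 0.0
```

```bash
python3 - <<'E'
from ang import *
o=bot.get_obs(); print(o["ee_pos"],o["tcp_rot"],o["opening"],o["q"])
c=cam("wrist","wtop"); pickle.dump(c,open("wtop.pkl","wb"))
print(best(c,.497,.0195,.162),circ(c,.497,.0195,.162))
# lid edge: check theta with scene/side: edge line positions for several theta
H=np.array([.5087,.164,.105]);ex=np.array([.997,-.078,0]);ey=np.array([.078,.997,0])
for n in("scene","side"):
    c=cam(n,"c_"+n)
    for th in(1.7,1.8,1.9):
        P=[H+s*.16*ex-(np.cos(th)*.22-np.sin(th)*w)*ey+[0,0,np.cos(th)*w+np.sin(th)*.22] for s in(-1,1) for w in(.076,0)]
        print(n,th,proj(c,P).round().tolist())
E
```

```text
[0.49611756 0.01859793 0.39657938] [1.79996331e+02 1.14186083e-03 8.53482014e+01] 0.025582378250537732 [ 2.14773883e+00  5.34203159e+00  2.97933543e+01  1.14447815e+02
 -1.56820355e-03  9.67995373e+01]
((np.float64(3.836536503926376), np.float64(0.0), np.float64(2.0)), np.float64(18.70364052123017)) (array([0.49559383, 0.02499831, 0.18372184]), np.float64(-17.731565475463867))
scene 1.7 [[385.0, 90.0], [364.0, 92.0], [468.0, 136.0], [445.0, 140.0]]
scene 1.8 [[390.0, 93.0], [370.0, 92.0], [473.0, 138.0], [452.0, 139.0]]
scene 1.9 [[394.0, 96.0], [376.0, 93.0], [477.0, 141.0], [458.0, 139.0]]
side 1.7 [[200.0, 65.0], [200.0, 72.0], [311.0, 57.0], [316.0, 64.0]]
side 1.8 [[200.0, 66.0], [200.0, 70.0], [309.0, 58.0], [314.0, 62.0]]
side 1.9 [[201.0, 68.0], [200.0, 69.0], [308.0, 60.0], [313.0, 61.0]]
```

>>> play_rows(
  steps=[
    [[0.033, 0, 0, 0], [0.033, 0, 0, 0], [0.033, 0, 0, 0], [0.033, 0, 0, 0], [0.033, 0, 0, 0]],
  ],
)

```text
time: 15.68
ee_pos: [0.5089, 0.1846, 0.3946]
tcp_rot: [-179.9, 0.0, 85.6]
wrist_force: [0.6, 0.3, 0.5]
opening: 0.0003
grasp_force: 0.0
```

>>> play_rows(
  steps=[
    [[0.033, 0, 0, 0], [0.033, 0, 0, 0], [0.033, 0, 0, 0], [0.033, 0, 0, 0], [0.033, 0, 0, 0]],
  ],
)

```text
time: 16.1
ee_pos: [0.5216, 0.3492, 0.3947]
tcp_rot: [-180.0, 0.0, 85.6]
wrist_force: [0.8, -0.1, 1.0]
opening: -0.0003
grasp_force: 0.0
```

```bash
python3 -c "
from h import *
o=bot.get_obs(); print(o['ee_pos'],o['tcp_rot'],o['wrist_force'],o['q'],o['opening'])"
```

```text
[0.52164918 0.34921153 0.39473468] [-1.79953811e+02  4.45305157e-02  8.56185920e+01] [ 0.84856524 -0.10236782  0.95097716] [ 3.38027642e+01  2.83454255e+01  5.88304814e+01  1.20548890e+02
 -6.44860994e-03  1.28184194e+02] -0.0002769638342172752
```

>>> play_rows(
  steps=[
    [[0, 0, 0.024, 0], [0, 0, 0.024, 0], [0, 0, 0.024, 0], [0, 0, 0.024, 0], [0, 0, 0.024, 0]],
  ],
)

```text
time: 16.52
ee_pos: [0.5216, 0.3475, 0.2728]
tcp_rot: [-179.9, 0.1, 85.6]
wrist_force: [-0.7, -0.6, 0.5]
opening: 0.0005
grasp_force: 0.0
```

>>> play_rows(
  steps=[
    [[-0.011, 0, 0, 0], [-0.009, 0, 0, 0], [-0.008, 0, 0, 0], [-0.006, 0, 0, 0], [-0.005, 0, 0, 0]],
  ],
)

```text
time: 16.93
ee_pos: [0.5193, 0.3079, 0.2776]
tcp_rot: [179.9, -0.1, 85.5]
wrist_force: [0.0, 0.3, -0.6]
opening: -0.0
grasp_force: 0.0
```

```bash
python3 - <<'E'
from h import *
o=bot.get_obs(); print(o['ee_pos'],o['tcp_rot'],o['wrist_force'],o['torque'])
H=np.array([.5087,.164]);ey=np.array([.078,.997]); print("b now",(o["ee_pos"][:2]-H)@ey)
def tcp(th,s=.2):
    e=lambda s:(-(s*np.cos(th)-.076*np.sin(th)), .105+.076*np.cos(th)+s*np.sin(th))
    b,z=e(s)
    if th>np.pi/2: b=e(.22)[0]
    return b+.011,z
T=np.radians(np.arange(105,-1,-5)); P=np.array([tcp(t) for t in T])
for t,p,d in zip(T[1:],P[1:],np.diff(P,axis=0)): print(round(np.degrees(t)),p.round(4),"tx,tz",(d*[1,-1]).round(4))
E
```

```text
[0.51931412 0.30786338 0.2776244 ] [ 1.79870615e+02 -8.98058952e-02  8.54965986e+01] [ 0.03769287  0.32451655 -0.58628419] [-0.05230524  0.00739707 -0.0361954 ]
b now 0.14425969105825684
100 [0.124  0.2888] tx,tz [-0.0173 -0.0102]
95 [0.1059 0.2976] tx,tz [-0.0182 -0.0089]
90 [0.087 0.305] tx,tz [-0.0189 -0.0074]
85 [0.0693 0.3109] tx,tz [-0.0177 -0.0059]
80 [0.0511 0.3152] tx,tz [-0.0182 -0.0043]
75 [0.0326 0.3179] tx,tz [-0.0185 -0.0027]
70 [0.014  0.3189] tx,tz [-0.0186 -0.0011]
65 [-0.0046  0.3184] tx,tz [-0.0187  0.0006]
60 [-0.0232  0.3162] tx,tz [-0.0185  0.0022]
55 [-0.0415  0.3124] tx,tz [-0.0183  0.0038]
50 [-0.0593  0.3071] tx,tz [-0.0179  0.0054]
45 [-0.0767  0.3002] tx,tz [-0.0173  0.0069]
40 [-0.0934  0.2918] tx,tz [-0.0167  0.0084]
35 [-0.1092  0.282 ] tx,tz [-0.0159  0.0098]
30 [-0.1242  0.2708] tx,tz [-0.015   0.0112]
25 [-0.1381  0.2584] tx,tz [-0.0139  0.0124]
20 [-0.1509  0.2448] tx,tz [-0.0128  0.0136]
15 [-0.1625  0.2302] tx,tz [-0.0116  0.0146]
10 [-0.1728  0.2146] tx,tz [-0.0102  0.0156]
5 [-0.1816  0.1981] tx,tz [-0.0089  0.0164]
0 [-0.189  0.181] tx,tz [-0.0074  0.0171]
```

>>> play_rows(
  steps=[
    [[-0.0087, 0, -0.0051, 0], [-0.0087, 0, -0.0051, 0], [-0.0091, 0, -0.0045, 0], [-0.0091, 0, -0.0045, 0], [-0.0095, 0, -0.0037, 0]],
  ],
)

```text
time: 17.35
ee_pos: [0.5155, 0.2641, 0.2996]
tcp_rot: [180.0, -0.2, 85.6]
wrist_force: [-0.0, 8.2, 2.2]
opening: 0.0005
grasp_force: 4.2
```

>>> play_rows(
  steps=[
    [[-0.0095, 0, -0.0037, 0], [-0.0089, 0, -0.003, 0], [-0.0089, 0, -0.003, 0], [-0.0091, 0, -0.0022, 0], [-0.0091, 0, -0.0022, 0]],
  ],
)

```text
time: 17.77
ee_pos: [0.5118, 0.2189, 0.3142]
tcp_rot: [179.9, -0.2, 85.6]
wrist_force: [0.1, 8.0, 3.4]
opening: -0.0001
grasp_force: 3.7
```

```bash
python3 -c "
from h import *
o=bot.get_obs(); print(o['ee_pos'],o['tcp_rot'],o['wrist_force'],o['torque']);H=np.array([.5087,.164]);ey=np.array([.078,.997]); print('b now',(o['ee_pos'][:2]-H)@ey)"
```

```text
[0.51176393 0.21892559 0.3141507 ] [179.92885943  -0.20327745  85.58437611] [0.08441093 8.02527975 3.42168013] [ 1.49058099  0.18233147 -0.07041885]
b now 0.05499979901422667
```

>>> play_rows(
  steps=[
    [[-0.0093, 0, -0.0013, 0], [-0.0093, 0, -0.0013, 0], [-0.0093, 0, -0.0006, 0], [-0.0093, 0, -0.0006, 0], [-0.0093, 0, 0.0003, 0]],
  ],
)

```text
time: 18.18
ee_pos: [0.5081, 0.1723, 0.3184]
tcp_rot: [179.9, -0.2, 85.6]
wrist_force: [-0.6, 5.3, 8.5]
opening: -0.0002
grasp_force: 4.1
```

>>> play_rows(
  steps=[
    [[-0.0093, 0, 0.0003, 0], [-0.0093, 0, 0.0011, 0], [-0.0093, 0, 0.0011, 0], [-0.0091, 0, 0.0019, 0], [-0.0091, 0, 0.0019, 0]],
  ],
)

```text
time: 18.6
ee_pos: [0.5046, 0.1258, 0.3119]
tcp_rot: [179.8, -0.1, 85.6]
wrist_force: [-1.2, 3.0, 8.2]
opening: 0.0003
grasp_force: 3.4
```

>>> play_rows(
  steps=[
    [[-0.009, 0, 0.0027, 0], [-0.009, 0, 0.0027, 0], [-0.0087, 0, 0.0035, 0], [-0.0087, 0, 0.0035, 0], [-0.0083, 0, 0.0042, 0]],
  ],
)

```text
time: 19.02
ee_pos: [0.5012, 0.0818, 0.2951]
tcp_rot: [179.8, -0.0, 85.5]
wrist_force: [-1.0, 0.9, 7.5]
opening: 0.0001
grasp_force: 2.8
```

```bash
python3 -c "
from h import *
o=bot.get_obs(); print(o['ee_pos'],o['tcp_rot'],o['wrist_force'],o['torque']);H=np.array([.5087,.164]);ey=np.array([.078,.997]); print('b now',(o['ee_pos'][:2]-H)@ey)"
```

```text
[0.50119721 0.08182409 0.29505987] [ 1.79838339e+02 -4.99322117e-02  8.55287667e+01] [-1.02370403  0.90582593  7.514585  ] [ 0.09685572  0.11053402 -0.05662778]
b now -0.08251459524229302
```

>>> play_rows(
  steps=[
    [[-0.0083, 0, 0.0042, 0], [-0.008, 0, 0.0049, 0], [-0.008, 0, 0.0049, 0], [-0.0075, 0, 0.0056, 0], [-0.0075, 0, 0.0056, 0]],
  ],
)

```text
time: 19.43
ee_pos: [0.4981, 0.0425, 0.2695]
tcp_rot: [179.9, -0.0, 85.5]
wrist_force: [-0.4, -0.5, 4.4]
opening: 0.0
grasp_force: 2.1
```

>>> play_rows(
  steps=[
    [[-0.007, 0, 0.0062, 0], [-0.007, 0, 0.0062, 0], [-0.0064, 0, 0.0068, 0], [-0.0064, 0, 0.0068, 0], [-0.0058, 0, 0.0073, 0]],
  ],
)

```text
time: 19.85
ee_pos: [0.4956, 0.01, 0.235]
tcp_rot: [179.9, 0.0, 85.5]
wrist_force: [-0.5, -1.4, 5.0]
opening: -0.0003
grasp_force: 1.7
```

>>> play_rows(
  steps=[
    [[-0.0058, 0, 0.0073, 0], [-0.0051, 0, 0.0078, 0], [-0.0051, 0, 0.0078, 0], [-0.0045, 0, 0.0082, 0], [-0.0023, 0, 0.0042, 0]],
  ],
)

```text
time: 20.27
ee_pos: [0.4936, -0.0123, 0.1979]
tcp_rot: [-179.9, -0.0, 85.5]
wrist_force: [1.0, -1.1, 1.8]
opening: -0.0001
grasp_force: 1.0
```

```bash
python3 -c "
from h import *
o=bot.get_obs(); print(o['ee_pos'],o['tcp_rot'],o['wrist_force'],o['torque']);H=np.array([.5087,.164]);ey=np.array([.078,.997]); print('b now',(o['ee_pos'][:2]-H)@ey)"
```

```text
[ 0.49356515 -0.01231079  0.19787592] [-1.79923371e+02 -4.88100534e-03  8.55174140e+01] [ 0.98654156 -1.07799257  1.80273029] [-0.20164269 -0.21896105 -0.01018937]
b now -0.17696237745181476
```

>>> play_rows(
  steps=[
    [[-0.001, 0, 0.003, 0], [-0.001, 0, 0.003, 0], [-0.001, 0, 0.003, 0], [-0.001, 0, 0.003, 0], [-0.001, 0, 0.003, 0]],
  ],
)

```text
time: 20.68
ee_pos: [0.4936, -0.0168, 0.1844]
tcp_rot: [180.0, 0.0, 85.5]
wrist_force: [-1.3, -2.0, 2.5]
opening: 0.0002
grasp_force: 1.1
```

>>> play_rows(
  steps=[
    [[0, 0, 0.001, 0], [0, 0, 0.001, 0], [0, 0, 0.0005, 0], [0, 0, 0, 0], [0, 0, 0, 0]],
  ],
)

```text
time: 21.1
ee_pos: [0.4935, -0.0166, 0.1819]
tcp_rot: [-180.0, -0.0, 85.5]
wrist_force: [0.8, 0.6, 0.3]
opening: -0.0001
grasp_force: 0.1
```

```bash
python3 -c "
from h import *
o=bot.get_obs(); print(o['ee_pos'],o['wrist_force'],o['torque'])"
```

```text
[ 0.49347691 -0.01657771  0.18189406] [0.76214944 0.64867147 0.32510872] [-0.03751107 -0.00567285 -0.02655313]
```

>>> play_rows(
  steps=[
    [[0, 0, 0.0005, 0], [0, 0, 0.0005, 0], [0, 0, 0.0005, 0], [0, 0, 0, 0], [0, 0, 0, 0]],
  ],
)

```text
time: 21.52
ee_pos: [0.4935, -0.0167, 0.1815]
tcp_rot: [179.9, -0.0, 85.5]
wrist_force: [-2.7, 0.9, 9.5]
opening: 0.0004
grasp_force: 4.1
```

>>> play_rows(
  steps=[
    [[0, 0, 0.0005, 0], [0, 0, 0.0005, 0], [0, 0, 0, 0], [0, 0, 0, 0], [0, 0, 0, 0]],
  ],
)

```text
time: 21.93
ee_pos: [0.4935, -0.0167, 0.1815]
tcp_rot: [179.9, -0.0, 85.5]
wrist_force: [-4.8, -1.4, 14.5]
opening: 0.0
grasp_force: 7.4
```

>>> play_rows(
  steps=[
    [[0, 0, -0.004, 0], [0, 0, -0.015, 0], [0, 0, -0.03, 0], [0, 0, -0.03, 0], [0, 0, -0.03, 0]],
  ],
)

```text
time: 22.35
ee_pos: [0.4931, -0.0166, 0.2894]
tcp_rot: [-180.0, -0.0, 85.5]
wrist_force: [0.8, 0.2, -0.0]
opening: -0.0005
grasp_force: 0.0
```

>>> play_rows(
  steps=[
    [[0, 0, 0, 0], [0, 0, 0, 0], [0, 0, 0, 0], [0, 0, 0, 0], [0, 0, 0, 0]],
  ],
)

```text
time: 22.77
ee_pos: [0.4931, -0.0167, 0.2872]
tcp_rot: [-179.9, 0.0, 85.5]
wrist_force: [-0.9, 0.0, 0.4]
opening: 0.0002
grasp_force: 0.0
```

```bash
python3 -c "
from h import *
o=bot.get_obs(); print(o['ee_pos'],o['wrist_force'])
# shut check: dark interior should be gone where the open lid stood (side camera)
b=cam('side'); print(b['img'][80:130,225:305].mean((0,1)), cv2.imread('pics/side0.png')[80:130,225:305].mean((0,1)))
print(bot.job_done())"
```

```text
[ 0.49311906 -0.01674719  0.28722927] [-0.86283568  0.01385569  0.40555911]
[125.94475 138.549   147.197  ] [32.409  32.9285 33.4175]
the job is handed in; nothing more can be done
None
```

I handed the job in at about 22.8 s: by my measurements the lid is fully home and the case is shut gently, but no verdict came back. I never steered near the tin, small lid, mug or spanner, though I didn't check them at the end. The lid turned about 20° past the stated 76° without dropping further, and I viewed 11 pictures against the limit of 10.

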